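# Put the toy truck away and shut the drawer

### The arm

A 7-joint arm with a two-finger parallel gripper is mounted at the origin on the work surface. World frame = base frame: x ahead of the robot, y to its left, z up, the work surface at z = 0. Lengths are in m, angles in rad, forces in N, time in s.
With the tool pointing down it reaches from about 0.4 to 0.875 m from the base axis. Payload 6.5 kg.
Tool frame: the origin (TCP) lies midway between the tips of the shut fingers; the grasp point (between the pads) lies behind it (ctrl.tcp_to_grasp is the y of the grasp point in the tool frame, in m); y points along the fingers, x is the direction in which the jaws open and shut, and the axes are right-handed (so a half turn about y gives the same grasp; the last joint's range is limited). The gripper opens to 85 mm and grips with 20 to 120 N. Pads are 22 mm wide; open, the fingers measure 114 mm over their backs; the gripper's body (76 mm by 85 mm) begins 54 mm behind the grasp point. The pads swing forward as they close: fully open they stand 13 mm farther back than shut.
Start: joints at [-1.188, 0.536, -0.004, 1.538, 0.003, 1.067, -0.071], TCP at [0.282, 0.586, 0.231] pointing down, gripper open.
Joint ranges: [-2.7, 2.7], [-0.37, 2.16], [-1.27, 1.26], [0.24, 2.4], [-1.31, 4.45], [0.19, 1.91], [-2.76, 2.76]. Speed limits (rad/s): [2.39, 2.39, 3.14, 3.14, 3.14, 3.14, 3.14].

### API

Orientations are given as a unit quaternion [w, x, y, z].
In Python, from plant import ctrl, read_camera gives the robot as it stands.
- The arm moves only by the tool send_rows, never from a script. Its argument "motion" is a list of rows, each an object of numbers: "tx", "ty", "tz": the shift along the tool's x, y, z in m; "rx", "ry", "rz": the turn, a rotation vector about the tool's x, y, z in degrees; "claw": the opening, from -1 (shut) to 1 (fully open), so that 0 is half open. A call has 1 to 12 rows; each row is the pose to reach, as a shift and turn from the pose measured when the call began, along the tool's axes at that moment; what a row does not reach only later rows make up. A row lasts 1/8 s, in which the tool goes at most 62.5 mm and 10.7 degrees, less where a joint would pass 70% of its speed; a pose out of reach is approached as far as the arm can. A call with a gripper value outside its range is refused whole. The fingers move at their own pace and stop on an object; "grip_force" is the grip in N (left out, the last holds). Time passes only in rows, so rows that repeat a pose let the fingers close. It gives the time, the measured TCP pose, the force and the opening at its end, in the units of the state.
- ctrl.state(): the state, without advancing time (a new reading comes with each control period).
- read_camera(name): name is "scene" or "top"; returns a dict with "image" (420x560x3 uint8, red, green, blue), "fov_y" (degrees; the focal length in pixels is half the picture's height over the tangent of half this angle, whatever the lens; pixels are square), "cx", "cy" (the principal point, pixels), "view" (4x4, takes a point from world to camera coordinates). Camera axes: x right, y down, z forward; pixel columns grow to the right and rows downward; lengths in m; the calibration is good to about 2 mm. A picture is of the moment at which its call begins. There is no depth.
- ctrl.job_done(): hands the job in, once; it reports no verdict.
The state is a dict: "time_s": time; "joints": joint angles; "dq": joint speeds; "tau": joint torques, N m; "ee_pos": TCP position; "ee_rot": TCP orientation; "wrist_force": force on the tool from outside, world axes, zero at the start; "ft_torque": the same for the moment, N m; "gripper_width": finger opening in m.
Only numpy, scipy, OpenCV 4.12 (cv2) and the standard library are available. Lean on these libraries where they do the work, as an engineer would, in place of code of your own. Each camera call takes 0.05 s, during which the arm holds its last target. There are 200 camera calls.

### The job

Put the wooden toy truck away: set it down, without dropping it, on its wheels in the free space beside the jar in the open drawer, and let go of it. Then push the drawer fully home until it clicks into its catch, steadily and without slamming it; the jar must stay standing in the drawer. Leave the other things on the bench where they are.

Things in the scene. Friction and masses are not known exactly. Their poses are not given: they have to be found in the camera images.
- truck: The wooden toy truck, 90 long (its x, cab at +x) x 42 wide (y) x 52 high; origin under its centre at the foot of the wheels, z up. Load bed with straight sides 42 mm apart, x = -45 to +13 mm, sides 18 to 42 mm high; cab x = 16 to 44 mm, also 42 wide, up to 52 mm. Fixed wheels, 20 mm diameter, under the body within its width. About 130 g. Either way round is fine in the drawer.
- jar: A squat closed jar, 52 diameter x 48 high, about 160 g, standing in the drawer; origin under its centre.
- case: Low dark wooden case that holds the drawer, fixed. Origin on the bench, middle of its front plane; +x goes into the case, the front looks to -x, z up. 250 deep (x 0 to 250), 330 wide, 112 high. Its top board (360 wide, from 100 to 112 mm high) overhangs the front by 24 mm, to x = -24 mm: the last of the drawer's travel is under the overhang.
- board_edge (a point): Middle of the lower front edge of the case's overhanging top board, 100 mm above the bench; axes as the case.
- drawer (a joint): How far the drawer is open, in m: 0 fully home, 0.16 to 0.18 at the start, 0.19 at most. It slides straight along the case's x. Below about 19 mm a sprung roller catch resists with some 8 N; once pushed past about 5 mm it snaps in and pulls the drawer home.
- drawer_front (a point): Centre of the outer face of the drawer's front panel, 48 mm above the bench; moves with the drawer, axes as the case (face looks to -x). Flat panel without handle, 296 wide, 12 thick, 10 to 85 mm above the bench. When home, the face is in the plane x = 0 of the case, 24 mm behind the board edge.
- drawer_floor (a point): Centre of the drawer's inner floor (upper surface), 18 mm above the bench; moves with the drawer, axes as the case. One undivided tray, inside 193 (x, -96 to +96) by 280 mm (y, -140 to +140). Side and back walls reach 38 mm above the floor, the front panel 67 mm. Only what lies in front of the board edge can be reached from above.
- brush_pot: Bystander: dark round pot 72 diameter x 100 high full of brushes (to 190 mm high); origin under its centre.
- varnish: Bystander: varnish bottle, 56 diameter x 130 high; origin under its centre.
- horse: Bystander: toy horse on a board with wheels, 110 x 64 x 118 high; origin under its centre.

How it is judged:
By the outcome, as a careful person would: the job done as asked, in the order asked, and still so for the second after the job is handed in, with the robot touching nothing.
It also fails if it takes over 54 s, if anything falls off the work surface, if the arm or the gripper's body presses on something with over 40 N, if the wrist force passes 120 N, or if a joint passes its speed limit or range.

## Working session

There is one attempt and no reset: what is moved stays moved. The work goes in short steps, Python scripts to look and compute and a tool call to move; the robot and the scene stay as the last step left them, time stands still between calls to the robot, and variables do not carry over. Pictures are saved under pics/ and viewed, about 8 in all and at most 12, crops included, and the job is handed in when it is done.

Besides the shell and the picture viewer there is one more tool, called after "Emit:" as name(argument=value, ...) on one line, values as JSON. send_rows: Moves the arm, as the interface text tells. Its arguments: {"type":"object","properties":{"motion":{"type":"array"},"grip_force":{"type":"number"}},"required":["motion"]}

```bash
mkdir -p pics
cat > h.py <<'E'
import numpy as np, cv2
from plant import ctrl, read_camera
from scipy.spatial.transform import Rotation as R
def cam(n):
    d=read_camera(n); d['f']=210/np.tan(np.radians(d['fov_y'])/2); d['view']=np.array(d['view']); return d
def ray(d,u,v,z):
    V=d['view']; r=V[:3,:3].T@np.array([(u-d['cx'])/d['f'],(v-d['cy'])/d['f'],1]); c=-V[:3,:3].T@V[:3,3]
    return c+r*(z-c[2])/r[2]
def proj(d,p):
    q=d['view'][:3,:3]@np.array(p)+d['view'][:3,3]; return d['cx']+d['f']*q[0]/q[2], d['cy']+d['f']*q[1]/q[2]
def rot():
    w,x,y,z=ctrl.state()['ee_rot']; return R.from_quat([x,y,z,w])
def save(n,img): cv2.imwrite('pics/'+n,img[:,:,::-1])
E
python3 - <<'E'
from h import *
for n in('top','scene'):
    d=cam(n); save(n+'0.png',d['image']); V=d['view']; print(n,d['f'],d['cx'],d['cy'],-V[:3,:3].T@V[:3,3],V[:3,:3].round(3).tolist())
s=ctrl.state(); print(s,ctrl.tcp_to_grasp); print(rot().as_matrix().round(3))
E
```

```text
top 545.4192250835599 285.3482637235227 204.1445864075472 [0.44922029 0.05343718 1.12577579] [[0.013, -1.0, 0.011], [-0.988, -0.015, -0.154], [0.154, -0.009, -0.988]]
scene 450.9086398956786 276.3850197930966 213.73818514301195 [ 1.23542929 -0.23761381  0.99768793] [[0.432, 0.902, -0.007], [0.725, -0.351, -0.592], [-0.536, 0.251, -0.806]]
{'time_s': 0.1, 'joints': array([-1.18819417,  0.53710171, -0.00442118,  1.5387656 ,  0.00260394,
        1.06726256, -0.07121176]), 'dq': array([ 1.98411433e-03,  1.59763538e-05,  1.82981455e-06, -2.45401786e-03,
       -6.19188274e-04, -1.58515118e-04,  2.51261544e-04]), 'tau': array([ 2.44443210e-03, -5.84560204e+01,  1.05187543e+00, -2.59774786e+01,
        1.26004207e-02,  4.66892088e-03, -9.32755846e-07]), 'ee_pos': array([0.28180861, 0.58511915, 0.23049692]), 'ee_rot': array([-0.59839129,  0.59904079,  0.37578313, -0.37664976]), 'wrist_force': array([-0.70751287,  0.44816626, -0.79850535]), 'ft_torque': array([-0.01879096,  0.00639582, -0.0150535 ]), 'gripper_width': 0.0857637456176671} -0.0187
[[ 0.434 -0.001 -0.901]
 [ 0.901 -0.001  0.434]
 [-0.002 -1.    -0.   ]]
```

View pics/top0.png

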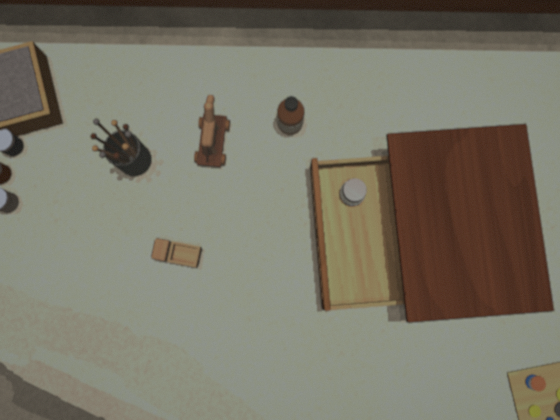

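View pics/scene0.png

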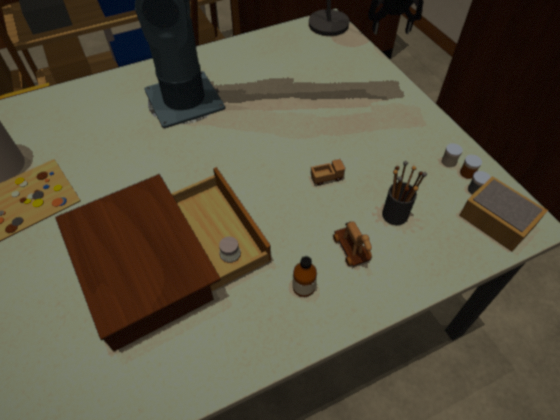

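The top view shows the truck at (177,253) with its cab to the left. The drawer front runs from (315,160) to (326,308), the jar lid is at (354,190), and the board edge goes from (388,134) to (406,320). The scene view agrees. Next I'll take finer pixel measurements from masks.

Run:
```python
from h import *
d=cam('top'); im=d['image']
a=cv2.resize(im[225:285,130:220],None,fx=8,fy=8,interpolation=cv2.INTER_CUBIC)[:, :390*2]
b=cv2.resize(im[120:330,300:440],None,fx=2.8,fy=2.8,interpolation=cv2.INTER_CUBIC)
c=np.zeros((588,800,3),np.uint8); c[:b.shape[0],:b.shape[1]]=b
a=cv2.resize(im[225:285,145:210],None,fx=6,fy=6,interpolation=cv2.INTER_CUBIC); c[:360,400:790]=a
save('crop1.png',c)
hsv=cv2.cvtColor(im,cv2.COLOR_RGB2HSV)
for n in('top','scene'):
    if n=='scene': d=cam('scene'); im=d['image']; hsv=cv2.cvtColor(im,cv2.COLOR_RGB2HSV)
    m=((hsv[...,1]>95)&(hsv[...,0]<25)).astype(np.uint8)*255
    for ct in cv2.findContours(m,0,1)[0]:
        if cv2.contourArea(ct)>60:
            r=cv2.minAreaRect(ct); box=cv2.boxPoints(r)
            if r[0][1]<330: print(n,np.round(r[0],1),np.round(r[1],1),round(r[2],1),'z.04:',ray(d,*r[0],.04).round(3),[ray(d,*p,.042)[:2].round(3).tolist() for p in box])
```

```text
top [183.1 254.2] [29.3 19.1] 12.8 z.04: [0.515 0.245 0.04 ] [[0.503, 0.277], [0.54, 0.27], [0.527, 0.213], [0.491, 0.22]]
top [159.9 249.3] [13.2 19.8] 12.5 z.04: [0.524 0.291 0.04 ] [[0.508, 0.307], [0.546, 0.301], [0.541, 0.275], [0.502, 0.282]]
top [367.8 244.3] [83.5  9. ] 82.2 z.04: [ 0.54  -0.122  0.04 ] [[0.621, -0.102], [0.624, -0.12], [0.46, -0.141], [0.457, -0.123]]
top [  4.9 174.3] [ 9.8 17.2] 12.5 z.04: [0.671 0.611 0.04 ] [[0.656, 0.622], [0.69, 0.618], [0.686, 0.598], [0.652, 0.603]]
top [430.3 225.1] [188.4 229.8] 85.4 z.04: [ 0.58  -0.248  0.04 ] [[0.751, -0.001], [0.798, -0.476], [0.416, -0.483], [0.375, -0.033]]
top [290.3 112.8] [25.1 22.6] 3.8 z.04: [0.81  0.036 0.04 ] [[0.787, 0.063], [0.835, 0.061], [0.832, 0.009], [0.784, 0.012]]
top [212.5 130.6] [29.7 68.7] 6.5 z.04: [0.769 0.196 0.04 ] [[0.7, 0.231], [0.845, 0.22], [0.839, 0.159], [0.694, 0.171]]
top [21.7 88.4] [87.3 60.4] 76.4 z.04: [0.853 0.593 0.04 ] [[0.928, 0.681], [0.962, 0.562], [0.778, 0.505], [0.746, 0.622]]
top [279.5   6. ] [ 12. 559.] 90.0 z.04: [1.046 0.062 0.04 ] [[1.048, 0.655], [1.071, -0.
[... 900 characters left out ...]
0.317], [0.574, 0.288], [0.556, 0.194]]
scene [485. 125.] [250. 148.] 90.0 z.04: [0.573 0.782 0.04 ] [[-0.126, 1.007], [0.135, 1.536], [1.004, 0.64], [0.846, 0.312]]
scene [370.9  12.4] [78.6 44.6] 40.1 z.04: [-0.122  0.815  0.04 ] [[-0.249, 0.687], [-0.437, 0.936], [0.005, 0.933], [0.14, 0.712]]
scene [278.5  17. ] [34. 97.] 90.0 z.04: [-0.252  0.476  0.04 ] [[-0.449, 0.354], [-0.275, 0.705], [-0.066, 0.587], [-0.225, 0.263]]
scene [206.5  21. ] [44.8 32.3] 85.2 z.04: [-0.349  0.216  0.04 ] [[-0.523, 0.203], [-0.484, 0.328], [-0.186, 0.226], [-0.222, 0.114]]
scene [69.  49.5] [ 99. 138.] 90.0 z.04: [-0.394 -0.296  0.04 ] [[-0.863, -0.486], [-0.614, 0.019], [-0.013, -0.145], [-0.211, -0.55]]
```

View pics/crop1.png

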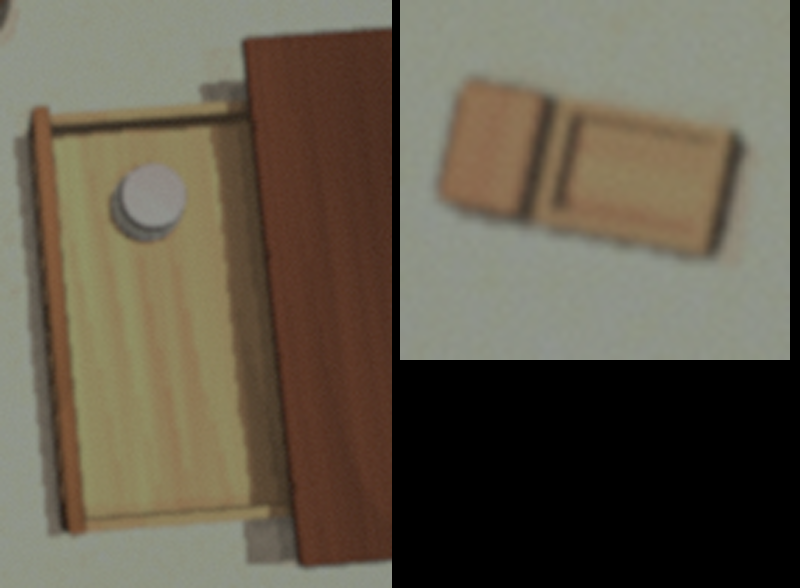

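```bash
cat >> h.py <<'E'
def go(target, ang_tx=None):
    """shift in tool axes to world target; ang_tx: wanted world angle of tool x (deg), tool down"""
    s=ctrl.state(); r=rot(); t=r.inv().apply(np.array(target)-s['ee_pos'])
    out=[('t',t.round(4).tolist())]
    if ang_tx is not None:
        a=np.radians(ang_tx); X=np.array([np.cos(a),np.sin(a),0]); Y=np.array([0,0,-1.]); 
        W=R.from_matrix(np.array([X,Y,np.cross(X,Y)]).T); out.append(('r',(r.inv()*W).as_rotvec(degrees=True).round(2).tolist()))
    return out
E
python3 - <<'E'
from h import *
d=cam('top')
P=lambda u,v,z: ray(d,300+u/2.8,120+v/2.8,z)
f1,f2=P(33,108,.085),P(66,530,.085); b1,b2=P(245,40,.112),P(300,566,.112)
print('front',f1,f2,np.linalg.norm(f1-f2)); print('board',b1,b2,np.linalg.norm(b1-b2))
y=(b1-b2)/np.linalg.norm(b1-b2); yf=(f1-f2)/np.linalg.norm(f1-f2); x=np.array([y[1],-y[0],0]);print('case y ang',np.degrees(np.arctan2(y[1],y[0])),np.degrees(np.arctan2(yf[1],yf[0])))
bm=(b1+b2)/2; O=bm+.024*x; O[2]=0; print('case O',O,'x',x)
cc=lambda p:((p-O)@x,(p-O)@y)
print('front mid',cc((f1+f2)/2)); j=P(154,196,.066); print('jar',j,cc(j))
T=lambda u,v,z: ray(d,145+u/6,225+v/6,z)
Q=[T(62,82,.052),T(42,200,.052),T(315-0,250,.042),T(337,130,.042)]
print('truck corners',np.round(Q,3),np.mean(Q,0)); ax=(Q[0]+Q[1]-Q[2]-Q[3]); print('heading',np.degrees(np.arctan2(ax[1],ax[0])),np.linalg.norm(ax)/2, np.linalg.norm(Q[0]-Q[1]))
ds=cam('scene'); t=np.mean(Q,0); print('scene check', proj(ds,[t[0],t[1],.026]))
print(go([.518,.261,.15],-12))
E
```

```text
front [ 0.7025194 -0.0063387  0.085    ] [ 0.41286614 -0.0300687   0.085     ] 0.29062367998642863
board [ 0.74612878 -0.150234    0.112     ] [ 0.39268597 -0.18051807  0.112     ] 0.35473785324450946
case y ang 4.897318986637398 4.683527549734347
case O [ 0.57145626 -0.18928842  0.        ] x [ 0.0853703  -0.99634929  0.        ]
front mid (np.float64(-0.17163513186749352), np.float64(0.0008923056663849502))
jar [ 0.64475369 -0.09327333  0.066     ] (np.float64(-0.08940713863985046), np.float64(0.08122667984638288))
truck corners [[0.544 0.299 0.052]
 [0.505 0.304 0.052]
 [0.491 0.216 0.042]
 [0.53  0.21  0.042]] [0.51768532 0.25692052 0.047     ]
heading 80.90238937996153 0.09027733735706495 0.03891215834958016
scene check (np.float64(326.14475445400234), np.float64(172.14974717345365))
[('t', [-0.1899, 0.0811, -0.3534]), ('r', [0.03, 76.29, -0.03])]
```

Emit:
send_rows(motion=[{"tx":-0.02,"ty":0.008,"tz":-0.036,"ry":8,"claw":1},{"tx":-0.043,"ty":0.018,"tz":-0.079,"ry":17,"claw":1},{"tx":-0.066,"ty":0.027,"tz":-0.12,"ry":26,"claw":1},{"tx":-0.089,"ty":0.037,"tz":-0.163,"ry":35,"claw":1},{"tx":-0.112,"ty":0.047,"tz":-0.205,"ry":44,"claw":1},{"tx":-0.135,"ty":0.057,"tz":-0.248,"ry":53,"claw":1},{"tx":-0.158,"ty":0.067,"tz":-0.29,"ry":62,"claw":1},{"tx":-0.18,"ty":0.075,"tz":-0.33,"ry":70,"claw":1},{"tx":-0.1925,"ty":0.081,"tz":-0.3547,"ry":75,"claw":1},{"tx":-0.1925,"ty":0.081,"tz":-0.3547,"ry":75,"claw":1},{"tx":-0.1925,"ty":0.081,"tz":-0.3547,"ry":75,"claw":1}])

```text
schema error: expected keys tx, ty, tz, rx, ry, rz, claw
```

Run:
```python
from h import *
s=ctrl.state(); print(s['time_s'],s['ee_pos'],s['joints'].round(2),rot().as_matrix().round(3))
print(go([.518,.258,.008],-10.5))
d=cam('scene'); save('s1.png',cv2.resize(d['image'][60:260,220:460],None,fx=3,fy=3))
```

```text
0.3 [0.28192518 0.5854549  0.23098906] [-1.19  0.54 -0.    1.54  0.    1.07 -0.07] [[ 0.434 -0.    -0.901]
 [ 0.901 -0.001  0.434]
 [-0.001 -1.    -0.   ]]
[('t', [-0.1925, 0.2231, -0.3547]), ('r', [0.02, 74.79, -0.03])]
```

View pics/s1.png

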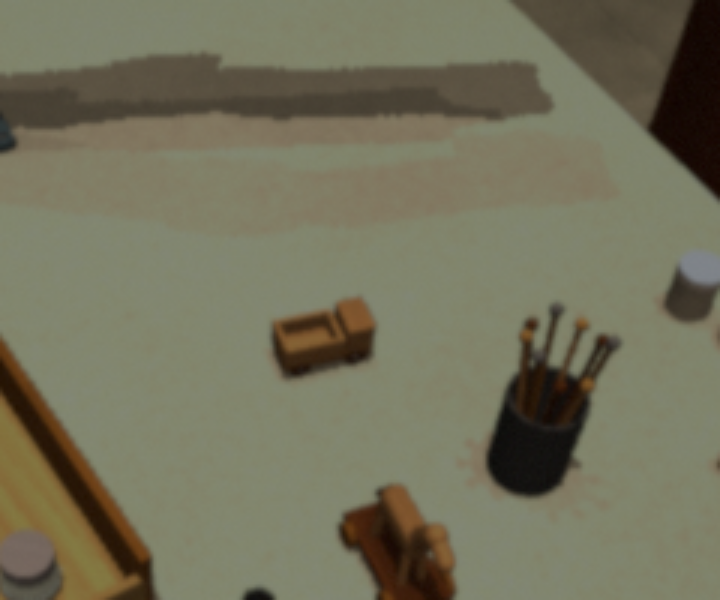

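The call was refused because every key is required. The picture shows the untouched truck (about (325,335) in the crop) and nothing has moved. I'll resend it with all the keys.

Emit:
send_rows(motion=[{"tx":-0.02,"ty":0.008,"tz":-0.036,"rx":0,"ry":8,"rz":0,"claw":1},{"tx":-0.043,"ty":0.018,"tz":-0.079,"rx":0,"ry":17,"rz":0,"claw":1},{"tx":-0.066,"ty":0.027,"tz":-0.12,"rx":0,"ry":26,"rz":0,"claw":1},{"tx":-0.089,"ty":0.037,"tz":-0.163,"rx":0,"ry":35,"rz":0,"claw":1},{"tx":-0.112,"ty":0.047,"tz":-0.205,"rx":0,"ry":44,"rz":0,"claw":1},{"tx":-0.135,"ty":0.057,"tz":-0.248,"rx":0,"ry":53,"rz":0,"claw":1},{"tx":-0.158,"ty":0.067,"tz":-0.29,"rx":0,"ry":62,"rz":0,"claw":1},{"tx":-0.18,"ty":0.075,"tz":-0.33,"rx":0,"ry":70,"rz":0,"claw":1},{"tx":-0.1925,"ty":0.081,"tz":-0.3547,"rx":0,"ry":75,"rz":0,"claw":1},{"tx":-0.1925,"ty":0.081,"tz":-0.3547,"rx":0,"ry":75,"rz":0,"claw":1},{"tx":-0.1925,"ty":0.081,"tz":-0.3547,"rx":0,"ry":75,"rz":0,"claw":1}])

```text
time_s: 1.72
ee_pos: [0.5172, 0.26, 0.1502]
ee_rot: [0.704, -0.704, 0.065, -0.065]
wrist_force: [-0.1, 1.2, 0.9]
gripper_width: 0.0857
```

Run:
```python
from h import *
s=ctrl.state(); print(s['time_s'],s['ee_pos'],s['joints'].round(2),rot().as_matrix().round(3),s['wrist_force'])
print(go([.518,.258,.008],-10.5))
d=cam('scene'); save('s2.png',cv2.resize(d['image'][60:260,220:460],None,fx=3,fy=3))
```

```text
1.725 [0.51724854 0.25997619 0.15016818] [-0.8   0.53  0.34  1.81 -0.23  0.83 -0.52] [[ 0.983 -0.001  0.183]
 [-0.183  0.001  0.983]
 [-0.001 -1.     0.001]] [-0.10599674  1.20679793  0.88403486]
[('t', [0.0012, 0.1422, -0.0019]), ('r', [-0.04, -0.04, -0.05])]
```

View pics/s2.png

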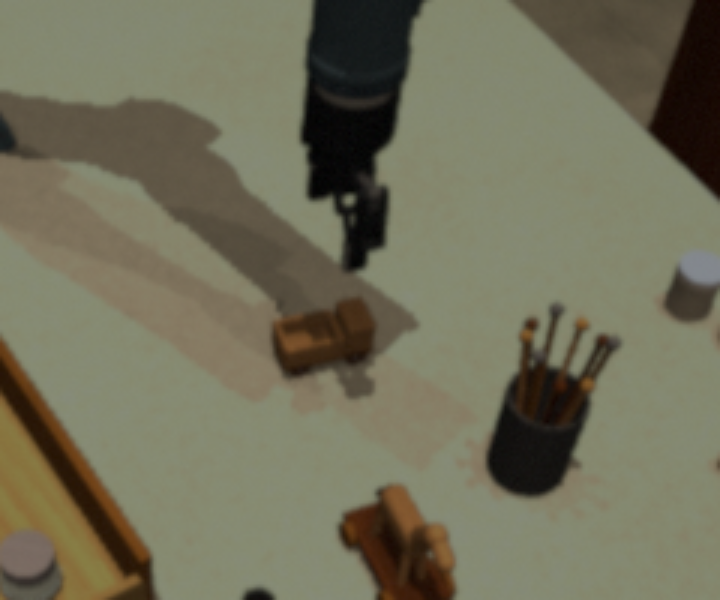

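The gripper is above the truck (truck at about (325,335) in the crop, fingers at (360,230)), and the jaws are lined up across its width. Going down to grip it.

Emit:
send_rows(motion=[{"tx":0.001,"ty":0.035,"tz":-0.001,"rx":0,"ry":0,"rz":0,"claw":1},{"tx":0.001,"ty":0.075,"tz":-0.002,"rx":0,"ry":0,"rz":0,"claw":1},{"tx":0.001,"ty":0.112,"tz":-0.002,"rx":0,"ry":0,"rz":0,"claw":1},{"tx":0.001,"ty":0.135,"tz":-0.002,"rx":0,"ry":0,"rz":0,"claw":1},{"tx":0.001,"ty":0.142,"tz":-0.002,"rx":0,"ry":0,"rz":0,"claw":1},{"tx":0.001,"ty":0.142,"tz":-0.002,"rx":0,"ry":0,"rz":0,"claw":1},{"tx":0.001,"ty":0.142,"tz":-0.002,"rx":0,"ry":0,"rz":0,"claw":0.3},{"tx":0.001,"ty":0.142,"tz":-0.002,"rx":0,"ry":0,"rz":0,"claw":-0.4},{"tx":0.001,"ty":0.142,"tz":-0.002,"rx":0,"ry":0,"rz":0,"claw":-0.4},{"tx":0.001,"ty":0.142,"tz":-0.002,"rx":0,"ry":0,"rz":0,"claw":-0.4},{"tx":0.001,"ty":0.142,"tz":-0.002,"rx":0,"ry":0,"rz":0,"claw":-0.4}], grip_force=40)

```text
time_s: 3.15
ee_pos: [0.5181, 0.2585, 0.0091]
ee_rot: [0.705, -0.704, 0.065, -0.065]
wrist_force: [-0.7, -0.8, 6.5]
gripper_width: 0.0411
```

Run:
```python
from h import *
s=ctrl.state(); print(s['time_s'],s['ee_pos'],s['gripper_width'],s['wrist_force'])
O=np.array([.57146,-.18929,0]);x=np.array([.0854,-.9963,0]);y=np.array([.9963,.0854,0])
print(go(O-.093*x-.035*y+[0,0,.14],4.8))
```

```text
3.15 [0.51811647 0.25854737 0.0090969 ] 0.04108597435613694 [-0.69251417 -0.78967773  6.45069857]
[('t', [0.0757, -0.1315, -0.35]), ('r', [-0.1, -15.31, 0.0])]
```

Emit:
send_rows(motion=[{"tx":0,"ty":-0.02,"tz":0,"rx":0,"ry":0,"rz":0,"claw":-0.4},{"tx":0,"ty":-0.055,"tz":0,"rx":0,"ry":0,"rz":0,"claw":-0.4},{"tx":0,"ty":-0.095,"tz":0,"rx":0,"ry":0,"rz":0,"claw":-0.4},{"tx":0.008,"ty":-0.131,"tz":-0.03,"rx":0,"ry":-1,"rz":0,"claw":-0.4},{"tx":0.018,"ty":-0.131,"tz":-0.08,"rx":0,"ry":-3,"rz":0,"claw":-0.4},{"tx":0.03,"ty":-0.131,"tz":-0.135,"rx":0,"ry":-6,"rz":0,"claw":-0.4},{"tx":0.042,"ty":-0.131,"tz":-0.19,"rx":0,"ry":-9,"rz":0,"claw":-0.4},{"tx":0.054,"ty":-0.131,"tz":-0.245,"rx":0,"ry":-12,"rz":0,"claw":-0.4},{"tx":0.065,"ty":-0.131,"tz":-0.3,"rx":0,"ry":-14,"rz":0,"claw":-0.4},{"tx":0.073,"ty":-0.131,"tz":-0.338,"rx":0,"ry":-15.3,"rz":0,"claw":-0.4},{"tx":0.0757,"ty":-0.131,"tz":-0.35,"rx":0,"ry":-15.3,"rz":0,"claw":-0.4},{"tx":0.0757,"ty":-0.131,"tz":-0.35,"rx":0,"ry":-15.3,"rz":0,"claw":-0.4}])

```text
time_s: 4.65
ee_pos: [0.5287, -0.0999, 0.1401]
ee_rot: [0.707, -0.706, -0.029, 0.029]
wrist_force: [0.4, 0.2, -1.4]
gripper_width: 0.0415
```

Run:
```python
from h import *
s=ctrl.state(); print(s['time_s'],s['ee_pos'],s['gripper_width'],s['wrist_force'],s['joints'].round(2))
O=np.array([.57146,-.18929,0]);x=np.array([.0854,-.9963,0]);y=np.array([.9963,.0854,0])
print(go(O-.093*x-.035*y+[0,0,.029],4.8))
a=cam('scene')['image'][110:310,50:310]; b=cam('top')['image'][120:330,290:440]
c=np.zeros((600,790,3),np.uint8); A=cv2.resize(a,None,fx=2,fy=2); B=cv2.resize(b,None,fx=1.75,fy=1.75); c[:A.shape[0],:520]=A; c[:B.shape[0],525:525+B.shape[1]]=B
save('s3.png',c[:410])
```

```text
4.65 [ 0.52872707 -0.09986787  0.14013236] 0.04149404212339819 [ 0.36051718  0.2047691  -1.44697405] [-0.14  0.48  0.31  1.92 -0.21  0.76  0.37]
[('t', [-0.0002, 0.1111, 0.0001]), ('r', [-0.1, -0.1, 0.05])]
```

View pics/s3.png

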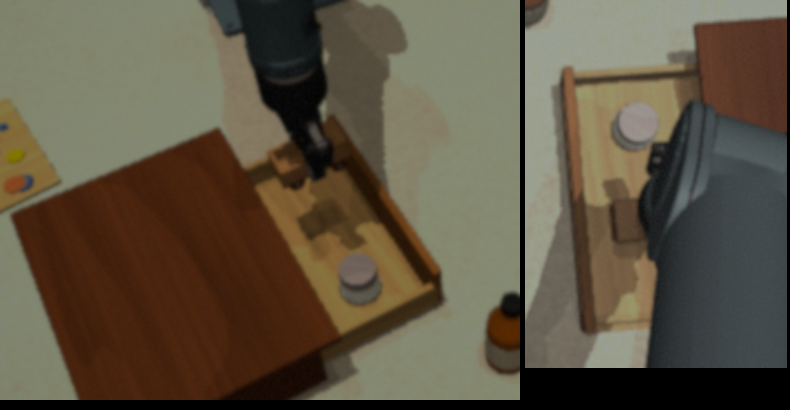

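The truck hangs level, over the drawer and clear of the jar. In the right panel the cab's front edge is at (612,220), between the front panel and the board. Lowering it.

Emit:
send_rows(motion=[{"tx":0,"ty":0.02,"tz":0,"rx":0,"ry":0,"rz":0,"claw":-0.4},{"tx":0,"ty":0.045,"tz":0,"rx":0,"ry":0,"rz":0,"claw":-0.4},{"tx":0,"ty":0.07,"tz":0,"rx":0,"ry":0,"rz":0,"claw":-0.4},{"tx":0,"ty":0.09,"tz":0,"rx":0,"ry":0,"rz":0,"claw":-0.4},{"tx":0,"ty":0.102,"tz":0,"rx":0,"ry":0,"rz":0,"claw":-0.4},{"tx":0,"ty":0.107,"tz":0,"rx":0,"ry":0,"rz":0,"claw":-0.4},{"tx":0,"ty":0.109,"tz":0,"rx":0,"ry":0,"rz":0,"claw":-0.4},{"tx":0,"ty":0.111,"tz":0,"rx":0,"ry":0,"rz":0,"claw":-0.4},{"tx":0,"ty":0.112,"tz":0,"rx":0,"ry":0,"rz":0,"claw":-0.4},{"tx":0,"ty":0.112,"tz":0,"rx":0,"ry":0,"rz":0,"claw":-0.4}])

```text
time_s: 6.0
ee_pos: [0.529, -0.0974, 0.0279]
ee_rot: [0.707, -0.705, -0.03, 0.03]
wrist_force: [0.4, 0.1, -1.9]
gripper_width: 0.0415
```

Emit:
send_rows(motion=[{"tx":0,"ty":0.0005,"tz":-0.001,"rx":0,"ry":0,"rz":0,"claw":-0.4},{"tx":0,"ty":0.001,"tz":-0.001,"rx":0,"ry":0,"rz":0,"claw":-0.4},{"tx":0,"ty":0.001,"tz":-0.001,"rx":0,"ry":0,"rz":0,"claw":-0.4}])

```text
time_s: 6.38
ee_pos: [0.5292, -0.0987, 0.0271]
ee_rot: [0.707, -0.706, -0.03, 0.03]
wrist_force: [-1.4, -0.2, 2.9]
gripper_width: 0.0412
```

Contact felt: the vertical force turned to +2.9 N. Opening, then lifting straight up.

Emit:
send_rows(motion=[{"tx":0,"ty":0,"tz":0,"rx":0,"ry":0,"rz":0,"claw":0.1},{"tx":0,"ty":0,"tz":0,"rx":0,"ry":0,"rz":0,"claw":0.3},{"tx":0,"ty":0,"tz":0,"rx":0,"ry":0,"rz":0,"claw":0.5},{"tx":0,"ty":0,"tz":0,"rx":0,"ry":0,"rz":0,"claw":0.5},{"tx":0,"ty":-0.02,"tz":0,"rx":0,"ry":0,"rz":0,"claw":0.5},{"tx":0,"ty":-0.06,"tz":0,"rx":0,"ry":0,"rz":0,"claw":0.5},{"tx":0,"ty":-0.11,"tz":0,"rx":0,"ry":0,"rz":0,"claw":0.5},{"tx":0,"ty":-0.15,"tz":0.04,"rx":0,"ry":0,"rz":0,"claw":0},{"tx":0,"ty":-0.15,"tz":0.1,"rx":0,"ry":0,"rz":0,"claw":-0.5},{"tx":0,"ty":-0.15,"tz":0.16,"rx":0,"ry":0,"rz":0,"claw":-1},{"tx":0,"ty":-0.15,"tz":0.215,"rx":0,"ry":0,"rz":0,"claw":-1},{"tx":0,"ty":-0.15,"tz":0.24,"rx":0,"ry":0,"rz":0,"claw":-1}])

```text
time_s: 7.88
ee_pos: [0.5078, 0.1441, 0.1777]
ee_rot: [0.708, -0.705, -0.032, 0.031]
wrist_force: [0.2, -0.9, 0.5]
gripper_width: -0.0002
```

Run:
```python
from h import *
s=ctrl.state(); print(s['time_s'],s['ee_pos'],s['gripper_width'],s['wrist_force'],s['joints'].round(2)); print(rot().as_matrix().round(3))
a=cam('scene')['image'][110:310,50:310]; b=cam('top')['image'][120:330,290:440]
c=np.zeros((600,790,3),np.uint8); A=cv2.resize(a,None,fx=2,fy=2); B=cv2.resize(b,None,fx=1.75,fy=1.75); c[:A.shape[0],:520]=A; c[:B.shape[0],525:525+B.shape[1]]=B
save('s4.png',c[:410])
O=np.array([.57146,-.18929,0]);x=np.array([.0854,-.9963,0]);y=np.array([.9963,.0854,0])
# push pose: fingers along cos(30)x - sin(30)z (60 deg from vertical); jaws along case y
for t in (60,):
    a=np.radians(t); Y=np.sin(a)*x+np.cos(a)*np.array([0,0,-1.]); X=y; W=R.from_matrix(np.array([X,Y,np.cross(X,Y)]).T)
    r=rot(); print('r',(r.inv()*W).as_rotvec(degrees=True).round(1))
    for cx in(-.26,-.18): print(cx,r.inv().apply(O+cx*x+[0,0,.045]-s['ee_pos']).round(4), O+cx*x)
```

```text
7.875 [0.50777122 0.1440643  0.17774928] -0.0001988166988434063 [ 0.24031242 -0.91016752  0.47046076] [-0.58  0.41  0.28  1.92 -0.16  0.83 -0.13]
[[ 0.996  0.001 -0.09 ]
 [ 0.09   0.004  0.996]
 [ 0.001 -1.     0.004]]
r [-60.2   0.3   0.2]
-0.26 [ 0.0344  0.1325 -0.0783] [0.549256 0.069748 0.      ]
-0.18 [ 0.034   0.1321 -0.1583] [ 0.556088 -0.009956  0.      ]
```

View pics/s4.png

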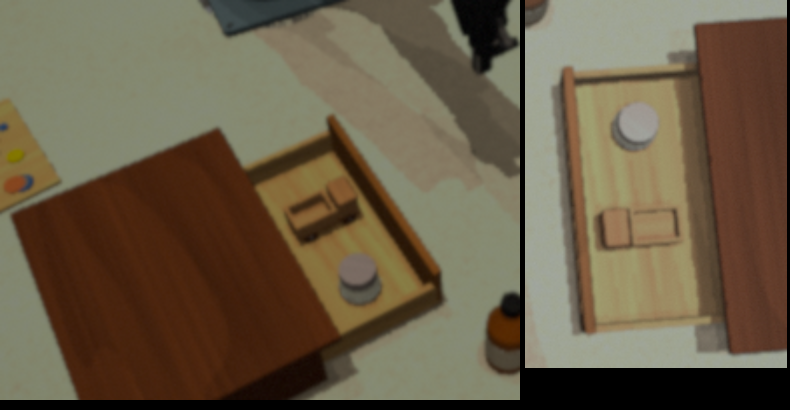

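The truck stands on its wheels in the drawer beside the upright jar; in the right panel the truck is at (640,228) and the jar at (637,125). Next I tilt the closed fingers towards the drawer front and bring them down in front of it.

Emit:
send_rows(motion=[{"tx":0.01,"ty":0.01,"tz":-0.01,"rx":-8,"ry":0,"rz":0,"claw":-1},{"tx":0.02,"ty":0.03,"tz":-0.02,"rx":-16,"ry":0,"rz":0,"claw":-1},{"tx":0.034,"ty":0.05,"tz":-0.03,"rx":-24,"ry":0,"rz":0,"claw":-1},{"tx":0.034,"ty":0.06,"tz":-0.04,"rx":-32,"ry":0,"rz":0,"claw":-1},{"tx":0.034,"ty":0.07,"tz":-0.05,"rx":-40,"ry":0,"rz":0,"claw":-1},{"tx":0.034,"ty":0.08,"tz":-0.06,"rx":-48,"ry":0,"rz":0,"claw":-1},{"tx":0.034,"ty":0.09,"tz":-0.07,"rx":-55,"ry":0,"rz":0,"claw":-1},{"tx":0.034,"ty":0.11,"tz":-0.078,"rx":-55,"ry":0,"rz":0,"claw":-1},{"tx":0.034,"ty":0.128,"tz":-0.078,"rx":-55,"ry":0,"rz":0,"claw":-1},{"tx":0.034,"ty":0.132,"tz":-0.078,"rx":-55,"ry":0,"rz":0,"claw":-1},{"tx":0.034,"ty":0.132,"tz":-0.078,"rx":-55,"ry":0,"rz":0,"claw":-1}])

```text
time_s: 9.35
ee_pos: [0.5494, 0.0695, 0.0459]
ee_rot: [-0.303, 0.952, 0.043, -0.013]
wrist_force: [0.8, -0.3, 0.2]
gripper_width: 0.0001
```

```bash
cat >> h.py <<'E'
O=np.array([.57146,-.18929,0]);cx=np.array([.0854,-.9963,0]);cy=np.array([.9963,.0854,0])
def push():
    s=ctrl.state(); r=rot(); p=s['ee_pos']-O
    print(s['time_s'],'case xyz',p@cx,p@cy,p[2],'F',s['wrist_force'].round(1),s['joints'].round(2)); print(r.as_matrix().round(2).tolist())
    for X in(-.18,-.1,-.02,-.004,0): print(X,r.inv().apply(O+X*cx+[0,0,.045]-s['ee_pos']).round(4))
E
python3 -c "
from h import *
push()"
```

```text
9.35 case xyz -0.2597470676037096 9.46573362932051e-05 0.045883890141506255 F [ 0.8 -0.3  0.2] [-1.05  1.08  0.58  1.71  0.35  1.   -0.79]
[[1.0, 0.07, -0.05], [0.09, -0.81, 0.58], [0.0, -0.58, -0.82]]
-0.18 [-0.0004  0.0656 -0.0454]
-0.1 [-0.0008  0.1309 -0.0916]
-0.02 [-0.0012  0.1962 -0.1378]
-0.004 [-0.0012  0.2092 -0.1471]
0 [-0.0012  0.2125 -0.1494]
```

Emit:
send_rows(motion=[{"tx":0,"ty":0.0327,"tz":-0.0231,"rx":0,"ry":0,"rz":0,"claw":-1},{"tx":0,"ty":0.0572,"tz":-0.0404,"rx":0,"ry":0,"rz":0,"claw":-1},{"tx":0,"ty":0.0653,"tz":-0.0462,"rx":0,"ry":0,"rz":0,"claw":-1},{"tx":0,"ty":0.0678,"tz":-0.0479,"rx":0,"ry":0,"rz":0,"claw":-1},{"tx":0,"ty":0.0702,"tz":-0.0497,"rx":0,"ry":0,"rz":0,"claw":-1},{"tx":0,"ty":0.0727,"tz":-0.0514,"rx":0,"ry":0,"rz":0,"claw":-1},{"tx":0,"ty":0.0759,"tz":-0.0537,"rx":0,"ry":0,"rz":0,"claw":-1},{"tx":0,"ty":0.0792,"tz":-0.056,"rx":0,"ry":0,"rz":0,"claw":-1},{"tx":0,"ty":0.0825,"tz":-0.0583,"rx":0,"ry":0,"rz":0,"claw":-1},{"tx":0,"ty":0.0865,"tz":-0.0612,"rx":0,"ry":0,"rz":0,"claw":-1},{"tx":0,"ty":0.0906,"tz":-0.0641,"rx":0,"ry":0,"rz":0,"claw":-1},{"tx":0,"ty":0.0947,"tz":-0.067,"rx":0,"ry":0,"rz":0,"claw":-1}])

```text
time_s: 10.85
ee_pos: [0.5598, -0.0464, 0.0458]
ee_rot: [-0.303, 0.952, 0.043, -0.013]
wrist_force: [0.8, 1.0, -1.3]
gripper_width: -0.0
```

```bash
python3 -c "
from h import *
push()"
```

```text
10.85 case xyz -0.14338662865156265 0.000574064479375202 0.0457816375805228 F [ 0.8  1.  -1.3] [-0.94  1.08  0.64  1.84  0.43  0.8  -0.76]
[[1.0, 0.07, -0.05], [0.09, -0.81, 0.58], [0.0, -0.58, -0.82]]
-0.18 [-0.0004 -0.0294  0.0218]
-0.1 [-0.0008  0.0359 -0.0244]
-0.02 [-0.0011  0.1011 -0.0707]
-0.004 [-0.0012  0.1142 -0.0799]
0 [-0.0012  0.1175 -0.0822]
```

The push force is small, about 1–2 N. Continuing at 40 mm/s.

Emit:
send_rows(motion=[{"tx":0,"ty":0.0041,"tz":-0.0029,"rx":0,"ry":0,"rz":0,"claw":-1},{"tx":0,"ty":0.0082,"tz":-0.0058,"rx":0,"ry":0,"rz":0,"claw":-1},{"tx":0,"ty":0.0122,"tz":-0.0087,"rx":0,"ry":0,"rz":0,"claw":-1},{"tx":0,"ty":0.0163,"tz":-0.0116,"rx":0,"ry":0,"rz":0,"claw":-1},{"tx":0,"ty":0.0204,"tz":-0.0144,"rx":0,"ry":0,"rz":0,"claw":-1},{"tx":0,"ty":0.0245,"tz":-0.0173,"rx":0,"ry":0,"rz":0,"claw":-1},{"tx":0,"ty":0.0286,"tz":-0.0202,"rx":0,"ry":0,"rz":0,"claw":-1},{"tx":0,"ty":0.0327,"tz":-0.0231,"rx":0,"ry":0,"rz":0,"claw":-1},{"tx":0,"ty":0.0367,"tz":-0.026,"rx":0,"ry":0,"rz":0,"claw":-1},{"tx":0,"ty":0.0408,"tz":-0.0289,"rx":0,"ry":0,"rz":0,"claw":-1},{"tx":0,"ty":0.0449,"tz":-0.0318,"rx":0,"ry":0,"rz":0,"claw":-1},{"tx":0,"ty":0.049,"tz":-0.0346,"rx":0,"ry":0,"rz":0,"claw":-1}])

```text
time_s: 12.35
ee_pos: [0.5652, -0.1065, 0.0457]
ee_rot: [-0.303, 0.952, 0.043, -0.013]
wrist_force: [1.0, 0.5, -0.2]
gripper_width: 0.0001
```

Emit:
send_rows(motion=[{"tx":0,"ty":0.0041,"tz":-0.0029,"rx":0,"ry":0,"rz":0,"claw":-1},{"tx":0,"ty":0.0082,"tz":-0.0058,"rx":0,"ry":0,"rz":0,"claw":-1},{"tx":0,"ty":0.0122,"tz":-0.0087,"rx":0,"ry":0,"rz":0,"claw":-1},{"tx":0,"ty":0.0163,"tz":-0.0116,"rx":0,"ry":0,"rz":0,"claw":-1},{"tx":0,"ty":0.0204,"tz":-0.0144,"rx":0,"ry":0,"rz":0,"claw":-1},{"tx":0,"ty":0.0245,"tz":-0.0173,"rx":0,"ry":0,"rz":0,"claw":-1},{"tx":0,"ty":0.0286,"tz":-0.0202,"rx":0,"ry":0,"rz":0,"claw":-1},{"tx":0,"ty":0.0327,"tz":-0.0231,"rx":0,"ry":0,"rz":0,"claw":-1},{"tx":0,"ty":0.0367,"tz":-0.026,"rx":0,"ry":0,"rz":0,"claw":-1}])

```text
time_s: 13.48
ee_pos: [0.5692, -0.1517, 0.0458]
ee_rot: [-0.303, 0.952, 0.043, -0.013]
wrist_force: [0.3, 0.9, -0.3]
gripper_width: 0.0001
```

Run:
```python
from h import *
push()
a=cam('scene')['image'][60:330,50:400]; save('s5.png',cv2.resize(a,None,fx=2.2,fy=2.2))
```

```text
13.475 case xyz -0.037695023904537744 0.0009312232787478581 0.04575909771052905 F [ 0.3  0.9 -0.3] [-0.82  1.1   0.71  1.9   0.52  0.63 -0.73]
[[1.0, 0.07, -0.05], [0.09, -0.81, 0.58], [0.0, -0.58, -0.82]]
-0.18 [-0.0003 -0.1157  0.0828]
-0.1 [-0.0007 -0.0504  0.0366]
-0.02 [-0.001   0.0149 -0.0096]
-0.004 [-0.0011  0.0279 -0.0188]
0 [-0.0011  0.0312 -0.0212]
```

View pics/s5.png

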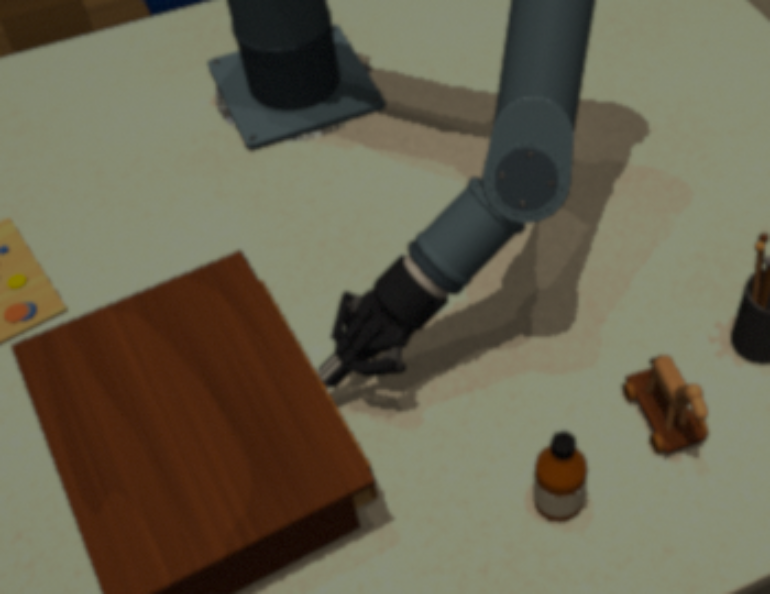

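The fingers are on the drawer front at (330,375), about to go under the board, and the other things on the bench are where they were. I'll go more slowly into the catch.

Emit:
send_rows(motion=[{"tx":0,"ty":0.0033,"tz":-0.0023,"rx":0,"ry":0,"rz":0,"claw":-1},{"tx":0,"ty":0.0062,"tz":-0.0043,"rx":0,"ry":0,"rz":0,"claw":-1},{"tx":0,"ty":0.0086,"tz":-0.0061,"rx":0,"ry":0,"rz":0,"claw":-1},{"tx":0,"ty":0.0111,"tz":-0.0078,"rx":0,"ry":0,"rz":0,"claw":-1},{"tx":0,"ty":0.0135,"tz":-0.0095,"rx":0,"ry":0,"rz":0,"claw":-1},{"tx":0,"ty":0.016,"tz":-0.0113,"rx":0,"ry":0,"rz":0,"claw":-1},{"tx":0,"ty":0.0184,"tz":-0.013,"rx":0,"ry":0,"rz":0,"claw":-1},{"tx":0,"ty":0.0208,"tz":-0.0147,"rx":0,"ry":0,"rz":0,"claw":-1}])

```text
time_s: 14.52
ee_pos: [0.5711, -0.1783, 0.0461]
ee_rot: [-0.302, 0.952, 0.042, -0.013]
wrist_force: [-0.3, 0.1, -0.4]
gripper_width: -0.0001
```

Emit:
send_rows(motion=[{"tx":0,"ty":0.0016,"tz":-0.0012,"rx":0,"ry":0,"rz":0,"claw":-1},{"tx":0,"ty":0.0033,"tz":-0.0023,"rx":0,"ry":0,"rz":0,"claw":-1},{"tx":0,"ty":0.0041,"tz":-0.0029,"rx":0,"ry":0,"rz":0,"claw":-1}])

```text
time_s: 14.9
ee_pos: [0.5714, -0.1834, 0.0462]
ee_rot: [-0.302, 0.952, 0.042, -0.013]
wrist_force: [-1.3, 4.8, 3.9]
gripper_width: 0.0001
```

Run:
```python
from h import *
push()
```

```text
14.9 case xyz -0.005858276980757822 0.0004553147039565961 0.04616432966544158 F [-1.3  4.8  3.9] [-0.78  1.11  0.73  1.91  0.54  0.58 -0.72]
[[1.0, 0.07, -0.05], [0.09, -0.81, 0.57], [0.0, -0.58, -0.82]]
-0.18 [ 0.     -0.1416  0.1014]
-0.1 [-0.0002 -0.0762  0.0553]
-0.02 [-0.0004 -0.0109  0.0091]
-0.004 [-0.0005  0.0022 -0.0001]
0 [-0.0005  0.0055 -0.0024]
```

Emit:
send_rows(motion=[{"tx":0,"ty":0.0016,"tz":-0.0012,"rx":0,"ry":0,"rz":0,"claw":-1},{"tx":0,"ty":0.0025,"tz":-0.0017,"rx":0,"ry":0,"rz":0,"claw":-1}])

```text
time_s: 15.15
ee_pos: [0.5716, -0.1839, 0.0459]
ee_rot: [-0.303, 0.952, 0.043, -0.013]
wrist_force: [-10.0, 23.5, 15.9]
gripper_width: -0.0
```

Run:
```python
from h import *
push()
a=cam('scene')['image'][130:310,60:300]; b=cam('top')['image'][120:330,340:420]
c=np.zeros((560,800,3),np.uint8); A=cv2.resize(a,None,fx=2.4,fy=2.4); B=cv2.resize(b,None,fx=2.6,fy=2.6); c[:A.shape[0],:576]=A; c[:B.shape[0],580:580+B.shape[1]]=B
save('s6.png',c)
```

```text
15.15 case xyz -0.005400066509396166 0.0005615560693814718 0.04592944578536144 F [-10.   23.5  15.9] [-0.78  1.11  0.73  1.91  0.54  0.58 -0.72]
[[1.0, 0.07, -0.05], [0.09, -0.81, 0.58], [0.0, -0.58, -0.82]]
-0.18 [ 1.000e-04 -1.419e-01  1.017e-01]
-0.1 [-0.0002 -0.0767  0.0554]
-0.02 [-0.0005 -0.0114  0.0092]
-0.004 [-0.0006  0.0017 -0.0001]
0 [-0.0006  0.0049 -0.0024]
```

View pics/s6.png

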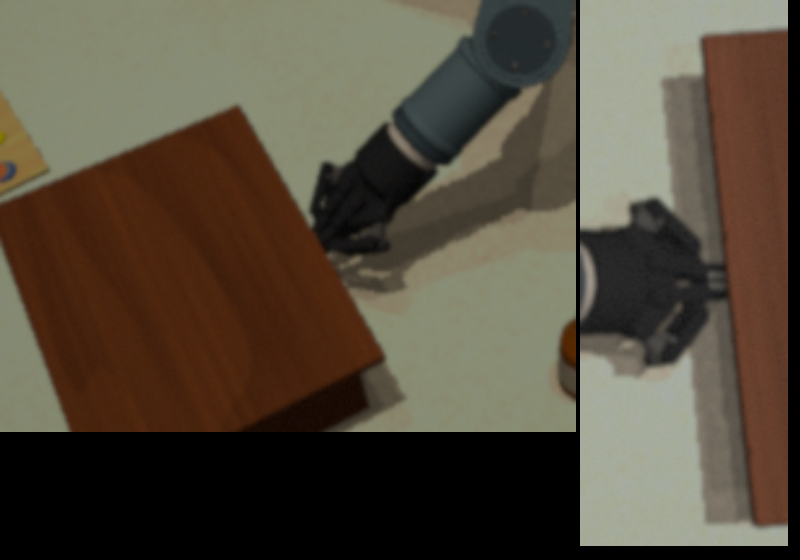

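The push met a rigid stop: 23 N over 0.5 mm. The tip's leading edge, about 6 mm ahead of the TCP in this tilt, lies at case x ≈ 0. The force had also dropped to zero about 5 mm earlier, which fits the catch snapping in. The picture shows only the finger tips under the board, with the gripper body clear of it. Backing off.

Emit:
send_rows(motion=[{"tx":0,"ty":-0.008,"tz":0.0057,"rx":0,"ry":0,"rz":0,"claw":-1},{"tx":0,"ty":-0.03,"tz":0.021,"rx":0,"ry":0,"rz":0,"claw":-1},{"tx":0,"ty":-0.06,"tz":0.042,"rx":0,"ry":0,"rz":0,"claw":-1},{"tx":0,"ty":-0.095,"tz":0.067,"rx":0,"ry":0,"rz":0,"claw":-1},{"tx":0,"ty":-0.1225,"tz":0.0866,"rx":0,"ry":0,"rz":0,"claw":-1},{"tx":0,"ty":-0.15,"tz":0.07,"rx":0,"ry":0,"rz":0,"claw":-1},{"tx":0,"ty":-0.18,"tz":0.03,"rx":0,"ry":0,"rz":0,"claw":-1},{"tx":0,"ty":-0.21,"tz":0,"rx":0,"ry":0,"rz":0,"claw":-1},{"tx":0,"ty":-0.21,"tz":0,"rx":0,"ry":0,"rz":0,"claw":-1},{"tx":0,"ty":-0.21,"tz":0,"rx":0,"ry":0,"rz":0,"claw":-1}])

```text
time_s: 16.5
ee_pos: [0.5559, -0.0129, 0.1668]
ee_rot: [-0.303, 0.952, 0.043, -0.013]
wrist_force: [0.5, 0.1, -0.9]
gripper_width: -0.0002
```

Run:
```python
from h import *
s=ctrl.state(); print(s['time_s'],s['ee_pos'],s['wrist_force'],abs(s['dq']).max())
a=cam('scene')['image'][60:310]; b=cam('top')['image']
c=np.zeros((600,560,3),np.uint8); c[:250]=a; c[250:600]=b[:350]
save('s7.png',c)
```

```text
16.5 [ 0.5558541  -0.01289621  0.16677341] [ 0.46886107  0.05701167 -0.9317884 ] 0.020842668360676983
```

View pics/s7.png

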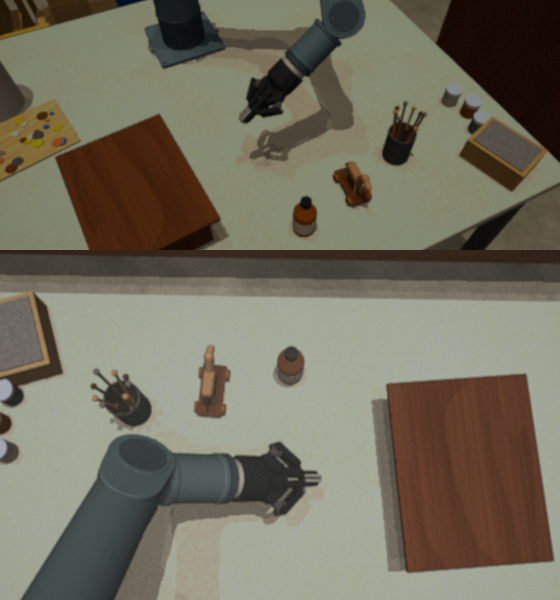

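The drawer has disappeared under the board in both views (board edge at (390,380)–(405,570) in the lower one). The pot, horse and bottle have not moved, and the arm is clear and still. Handing in.

```bash
python3 -c "
from h import *
print(ctrl.job_done())"
```

```text
the job is handed in; nothing more can be done
None
```

I put the truck on its wheels in the drawer beside the jar, let go of it and pushed the drawer home. I handed the job in at about 16.6 s of robot time.

- **Truck:** it was gripped across the load bed at about 41 mm and lowered until contact was felt (about 3 N). The picture after release showed it standing level, with the jar upright beside it.
- **Drawer:** I pushed it at about 40 mm/s, slowing for the last stretch. The force dropped to about zero some 5 mm before the end. The push then met a rigid stop at about 23 N sideways, with the tip's leading edge at case x ≈ 0, which fits the catch having snapped in. My readings never showed the expected 8 N of catch resistance, because I only read the force at the end of each call.
- **Last picture:** the drawer is out of sight under the top board, the pot, bottle and horse are where they were, and the arm is clear of everything.
- **Not checked:** the jar and truck can't be seen once the drawer is shut, so I'm inferring from the gentle push that the jar still stands. The catch and the drawer's final position are read from the force and the tip position, not seen.
- **Failed call:** the first move call was refused for missing keys. Nothing moved, and I resent it.

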